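# Sort the parts of a stripped computer

### The job

Put away the parts of the stripped computer: lay the two cooling fans flat in the tray with the divider, one in each bay, and stand both bare aluminium heat sinks upright on the floor of the tray without a divider, in any order. Slide the circuit card edgewise down between the two white vertical guides of the card rack until it is fully home. Set every part down rather than dropping it, and leave the memory module and the paste syringe that lie among them where they are.

Things in the scene. Friction and masses are not known exactly. Their poses are not given: they have to be found in the camera images.
- fan_large: loose cooling fan, black square plastic frame with hub and blades, lying flat with its air opening upward, 50 x 50 mm, 25 mm high; 35 to 70 g. x and y square to its sides. Origin at the centre of the underside, z up.
- fan_small: loose cooling fan of the same kind but smaller and thicker: 40 x 40 mm, 28 mm high; 30 to 65 g. x and y square to its sides. Origin at the centre of the underside, z up.
- sink_low: loose heat sink, bare aluminium with upright fins, 40 x 40 mm, 28 mm high; 55 to 110 g. Fins run along its x; its outline can be gripped on any two opposite sides. Origin at the centre of the underside, z up.
- sink_tall: loose heat sink, bare aluminium with upright fins, 52 mm along its x (fins run along x), 40 mm along its y, 45 mm high; 105 to 210 g. It can be gripped across x or across y. Origin at the centre of the underside, z up.
- card: loose circuit card standing on its long edge: green board 4 mm thick (x), 130 long (y), 58 high, with a dark finned cooler on both faces over the middle 70 mm, 28 mm thick in all (x), 56 high. The bare board ends, 30 mm each, enter the guides, either way round. Grip the cooler across x, from above. 155 to 310 g. Origin at the centre of the underside, z up.
- fan_tray: fixed plastic tray, grey floor, white walls and divider, 84 mm (x) by 156 mm (y), walls 4 mm thick, 10 mm high over all, floor 3 mm thick; a 4 mm divider of the same height along x through the middle makes two bays of 76 x 72 mm, centred at y = +38 mm and y = -38 mm. A fan fits with its sides roughly parallel to the walls. Origin at the centre of the underside, z up.
- sink_tray: fixed plastic tray, grey floor and white walls, without divider, 100 mm (x) by 140 mm (y), walls 4 mm thick, 10 mm high over all, floor 3 mm thick, inside 92 x 132 mm. Both heat sinks fit side by side, for instance centred at y = +33 mm and y = -33 mm. Origin at the centre of the underside, z up.
- card_rack: fixed rack: dark base 64 (x) by 160 mm (y), 4 thick, with white vertical guides at both y ends. Channels 8 mm wide (x -4 to 4), from |y| 55 to 69, middle open; straight up to 44 mm above the table, then a flared mouth, 24 wide at its top, 56 mm up. Fully home the card stands on the base (card origin 4 mm above the rack's), its y along the rack's y. Origin at the centre of the underside.
- memory: bystander, loose: small laptop memory module lying flat, green with black chips, 67 mm (x) by 30 mm (y), 4 mm thick. Origin at the centre of the underside, z up.
- syringe: bystander, loose: small white thermal-paste syringe lying flat, about 90 mm long (x), 14 mm thick, flange 26 mm wide. Origin at the centre of the underside, z up.
There are look-alikes about, which are no part of the job. What is shaped like the card but brown or turquoise is not meant. Leave any blue look-alike of the sink_tray alone.

How it is judged:
By the outcome, as a careful person would: the job done as asked, in the order asked, and still so for the second after the job is handed in, with the robot touching nothing.
It also fails if it takes over 128 s, if anything falls off the work surface, if the arm or the gripper's body presses on something with over 40 N, if the wrist force passes 120 N, or if a joint passes its speed limit or range.

### The arm

A 6-joint arm with a two-finger parallel gripper is mounted at the origin on the work surface. World frame = base frame: x ahead of the robot, y to its left, z up, the work surface at z = 0. Lengths are in mm, angles in rad, forces in N, time in s.
With the tool pointing down it reaches from about 375 to 925 mm from the base axis. Payload 5.7 kg.
Tool frame: the origin (TCP) lies on the centre line of the jaws, within the pads' length; the fingertips stand bot.tip_extent ahead of it and the grasp point (between the pads) lies 3 mm ahead of it (bot.tip_extent is the distance from the TCP to the fingertips, in mm); z points along the fingers, x is the direction in which the jaws open and shut, and the axes are right-handed (so a half turn about z gives the same grasp; the last joint's range is limited). The gripper opens to 88 mm and grips with 3 to 60 N. Pads are 20 mm wide; open, the fingers measure 115 mm over their backs; the gripper's body (75 mm by 178 mm) begins 61 mm behind the grasp point.
Start: joints at [-1.309, 0.359, 1.51, -0, 1.272, -0.115], TCP at [220.751, -557.883, 244.623] pointing down, gripper open.
Joint ranges: [-2.97, 2.97], [-1.01, 2.36], [0.21, 2.38], [-0.96, 4.11], [0.2, 2.71], [-2.98, 2.98]. Speed limits (rad/s): [2.39, 2.39, 3.14, 3.14, 3.14, 3.14].

### API

Orientations are given as a unit quaternion [x, y, z, w].
In Python, from bench import bot gives the robot as it stands. The module is installed in compiled form; this text tells all that it offers.
- The arm moves only by the tool step_arm, never from a script. Its argument "series" is a list of rows, each a list of 3 entries, a list of its own where there are three numbers: the shift along the tool's x, y, z in mm, then the turn about the tool's z in rad, then the opening, from 0 (shut) to 1 (fully open). In form: [[[tx, ty, tz], turn, grip], ...]. A call has 1 to 12 rows; each row is the pose to reach, as a shift and turn from the pose commanded when the call began, along the tool's axes at that moment; what a row does not reach only later rows make up. A row lasts 1/8 s, in which the tool goes at most 62.5 mm and 10.7 degrees, less where a joint would pass 70% of its speed; a pose out of reach is approached as far as the arm can. A call with a gripper value outside its range is refused whole. The fingers move at their own pace and stop on an object; "newtons" is the grip in N (left out, the last holds). Time passes only in rows, so rows that repeat a pose let the fingers close. It gives the time, the measured TCP pose, the force and the opening at its end, in the units of the state.
- bot.state(): the state, without advancing time (a new reading comes with each control period).
- bot.get_image(name): name is "scene" or "top" or "wrist"; returns the picture (420x560x3 uint8, blue, green, red); there is no depth.
- bot.camera_info(name): a dict with "fx", "fy", "cx", "cy" (pixels), "camera_from_world" (4x4, takes a point from world to camera coordinates). Camera axes: x right, y up, looking along -z (the intrinsics and any distortion apply to the point x, -y, -z); pixel columns grow to the right and rows downward; lengths in mm; the calibration is good to about 2 mm. A picture is of the moment at which its call begins: read the wrist's pose just before it. camera_info takes no time and is no camera call; for the wrist camera it gives the pose at the moment of the call.
- bot.close_job(): hands the job in, once; it reports no verdict.
The state is a dict: "clock": time; "qpos": joint angles; "qd": joint speeds; "joint_torque": joint torques, N m; "tcp_pos": TCP position; "ee_rot": TCP orientation; "force": force on the tool from outside, world axes, zero at the start; "torque": the same for the moment, N m; "grip_width": opening from 0.0 (shut) to 1.0 (fully open).
Only numpy, scipy, OpenCV 4.12 (cv2) and the standard library are available. Lean on these libraries where they do the work, as an engineer would, in place of code of your own. Each camera call takes 0.05 s, during which the arm holds its last target. There are 200 camera calls.

## Working session

There is one attempt and no reset: what is moved stays moved. The work goes in short steps, Python scripts to look and compute and a tool call to move; the robot and the scene stay as the last step left them, time stands still between calls to the robot, and variables do not carry over. Pictures are saved under pics/ and viewed, about 12 in all and at most 16, crops included, and the job is handed in when it is done.

Besides the shell and the picture viewer there is one more tool, called after ">>>" by a JSON object that holds its "name" and its "arguments", one argument or row to a line. step_arm: Moves the arm, as the interface text tells. Its arguments: {"type":"object","properties":{"series":{"type":"array","items":{"type":"array"}},"newtons":{"type":"number"}},"required":["series"]}

```bash
mkdir -p pics; python3 - <<'E'
from bench import bot
import cv2,numpy as np
s=bot.state();print(s['clock'],s['tcp_pos'],s['ee_rot'],s['grip_width'],bot.tip_extent)
np.set_printoptions(precision=4,suppress=True)
for n in("top","scene"):
    im=bot.get_image(n);cv2.imwrite(f"pics/{n}0.png",im)
    print(n,bot.camera_info(n))
print(bot.camera_info("wrist"))
E
```

```text
0.0 [ 220.60496213 -557.27516807  243.82870312] [ 8.27036237e-01 -5.62147892e-01 -6.88081526e-04 -5.79650779e-04] 0.9969005180798581 22.0
top {'fx': 525.1868645263979, 'fy': 525.1868645263979, 'cx': 278.4764516783303, 'cy': 210.2928796295158, 'camera_from_world': array([[    0.0084,    -1.    ,     0.002 ,   -59.8798],
       [    0.9968,     0.0085,     0.0798,  -473.1479],
       [   -0.0798,     0.0013,     0.9968, -1214.7742],
       [    0.    ,     0.    ,     0.    ,     1.    ]])}
scene {'fx': 525.8740405491303, 'fy': 525.8740405491303, 'cx': 275.106633926894, 'cy': 206.55701841378064, 'camera_from_world': array([[   -0.2363,     0.9716,    -0.0113,   172.2656],
       [   -0.7027,    -0.1628,     0.6926,   319.8776],
       [    0.6711,     0.1716,     0.7212, -1803.8832],
       [    0.    ,     0.    ,     0.    ,     1.    ]])}
{'fx': 300.84730460554897, 'fy': 300.84730460554897, 'cx': 274.960483215602, 'cy': 207.9855877372243, 'camera_from_world': array([[   0.3683,   -0.9297,   -0.0019, -597.7946],
       [   0.8988,    0.3565,   -0.2551,   29.8278],
       [   0.2379,    0.0922,    0.9669, -390.7905],
       [   0.    ,    0.    ,    0.    ,    1.    ]])}
```

View pics/top0.png

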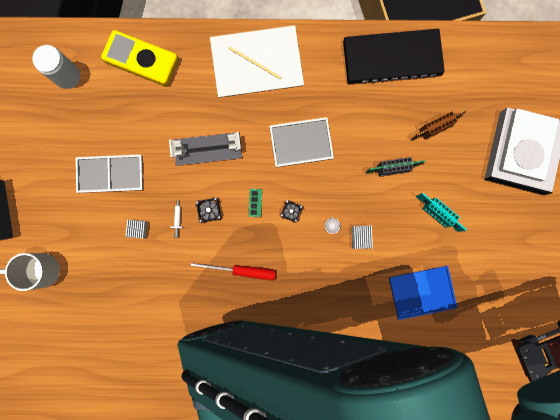

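View pics/scene0.png

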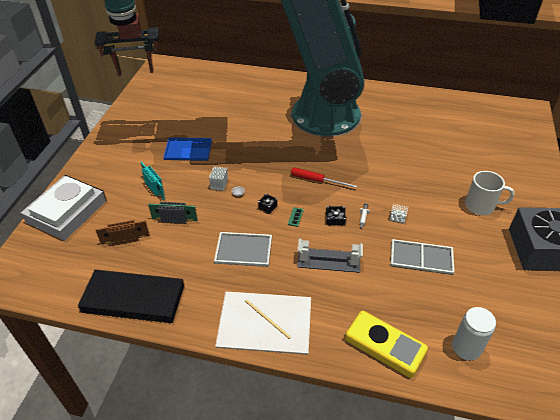

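The top view shows:
- fan tray (110,173), rack (206,148) and grey sink tray (302,142)
- fans (208,210) and (291,211); sinks (137,229) and (362,237)
- memory (256,203) and syringe (178,218)

There are three card-shaped objects: brown (438,124), green (396,166) and turquoise (441,212). The green one fits the description. Of the trays without a divider, the grey one at (302,142) is meant, not the blue one at (423,291).

```bash
cat > h.py <<'E'
import cv2,numpy as np
from bench import bot
np.set_printoptions(precision=3,suppress=True)
def cast(ci,px,z):
    px=np.atleast_2d(px).astype(float);M=ci["camera_from_world"];R=M[:3,:3];c=-R.T@M[:3,3]
    d=np.c_[(px[:,0]-ci["cx"])/ci["fx"],-(px[:,1]-ci["cy"])/ci["fy"],-np.ones(len(px))]@R
    return (c+d*((z-c[2])/d[:,2])[:,None])[:,:2]
def proj(ci,P):
    P=np.atleast_2d(P).astype(float);M=ci["camera_from_world"];p=P@M[:3,:3].T+M[:3,3]
    return np.c_[ci["cx"]+ci["fx"]*p[:,0]/-p[:,2],ci["cy"]-ci["fy"]*p[:,1]/-p[:,2]]
def rect(ci,cnt,z):
    r=cv2.minAreaRect(cast(ci,cnt.reshape(-1,2),z).astype(np.float32));return r
def notwood(im):
    h=cv2.cvtColor(im,cv2.COLOR_BGR2HSV)
    wood=(h[...,0]>=5)&(h[...,0]<=22)&(h[...,1]>110)
    return (~wood).astype(np.uint8)*255
def tool():
    s=bot.state();x,y,z,w=s["ee_rot"];from scipy.spatial.transform import Rotation as R
    return s,R.from_quat(s["ee_rot"]).as_matrix()
def go(x,y,z,ang=None):
    """shift in tool axes and turn to bring tool x to world angle ang (mod pi)"""
    s,R=tool();d=R.T@(np.array([x,y,z])-s["tcp_pos"]);a=np.arctan2(R[1,0],R[0,0])
    t=0 if ang is None else -((ang-a+np.pi/2)%np.pi-np.pi/2)
    print("shift",d.round(1),"turn",round(t,3),"q6",s["qpos"][5].round(2),"toolang",round(a,3),"t",s["clock"])
E
python3 - <<'E'
from h import *
im=cv2.imread("pics/top0.png");ci=bot.camera_info("top")
m=notwood(im)
cs,_=cv2.findContours(m,cv2.RETR_EXTERNAL,cv2.CHAIN_APPROX_NONE)
for c in cs:
    if 80<cv2.contourArea(c)<4000:
        b=cv2.boundingRect(c)
        if b[1]<100 or b[1]>300: continue
        for z in (10,28,45):
            r=rect(ci,c,z);print(b,z,np.round(r[0]),np.round(r[1]),round(r[2],1),end=' | ')
        print()
a=cv2.resize(im[100:260,60:480],None,fx=1.9,fy=1.9,interpolation=cv2.INTER_CUBIC)
b=cv2.resize(m[100:260,60:480],None,fx=1.9,fy=1.9)
cv2.imwrite("pics/crop1.png",np.vstack([a,cv2.merge([b]*3)])[:600])
E
```

```text
(389, 266, 69, 54) 10 [ 285. -395.] [103. 143.] 11.7 | (389, 266, 69, 54) 28 [ 286. -390.] [101. 141.] 11.7 | (389, 266, 69, 54) 45 [ 287. -385.] [100. 139.] 11.7 | 
(191, 263, 85, 17) 10 [334.  50.] [199.  25.] 83.1 | (191, 263, 85, 17) 28 [335.  48.] [196.  24.] 83.1 | (191, 263, 85, 17) 45 [335.  47.] [193.  24.] 83.1 | 
(0, 253, 60, 38) 10 [326. 526.] [ 86. 138.] 0.5 | (0, 253, 60, 38) 28 [326. 518.] [ 85. 136.] 0.5 | (0, 253, 60, 38) 45 [327. 510.] [ 84. 134.] 0.5 | 
(352, 225, 21, 24) 10 [ 414. -253.] [54. 47.] 0.5 | (352, 225, 21, 24) 28 [ 414. -250.] [53. 47.] 0.5 | (352, 225, 21, 24) 45 [ 413. -248.] [53. 46.] 0.5 | 
(125, 219, 22, 20) 10 [428. 280.] [48. 42.] 85.7 | (125, 219, 22, 20) 28 [427. 275.] [48. 42.] 85.7 | (125, 219, 22, 20) 45 [427. 271.] [47. 41.] 85.7 | 
(325, 218, 16, 16) 10 [ 439. -184.] [35. 35.] 0.5 | (325, 218, 16, 16) 28 [ 439. -182.] [35. 35.] 0.5 | (325, 218, 16, 16) 45 [ 438. -180.] [34. 34.] 0.5 | 
(281, 200, 21, 22) 10 [473. -86.] [41. 42.] 70.5 | (281, 200, 21, 22) 28 [472. -85.] [41. 42.] 70.5 | (281, 200, 21, 22) 45 [471. -85.] [40. 41.] 70.5 | 
(
[... 707 characters left out ...]
.  28.] 2.9 | (0, 180, 13, 60) 45 [469. 570.] [136.  27.] 2.9 | 
(366, 157, 60, 19) 10 [ 583. -334.] [ 34. 144.] 9.1 | (366, 157, 60, 19) 28 [ 580. -330.] [ 34. 142.] 9.1 | (366, 157, 60, 19) 45 [ 577. -326.] [ 33. 140.] 9.1 | 
(76, 154, 67, 39) 10 [560. 348.] [ 86. 158.] 3.0 | (76, 154, 67, 39) 28 [557. 342.] [ 85. 155.] 3.0 | (76, 154, 67, 39) 45 [554. 337.] [ 84. 153.] 3.0 | 
(169, 132, 73, 34) 10 [621. 121.] [ 64. 169.] 6.9 | (169, 132, 73, 34) 28 [617. 118.] [ 63. 167.] 6.9 | (169, 132, 73, 34) 45 [614. 116.] [ 63. 165.] 6.9 | 
(269, 117, 65, 50) 10 [ 640. -109.] [102. 141.] 8.9 | (269, 117, 65, 50) 28 [ 636. -108.] [101. 139.] 8.9 | (269, 117, 65, 50) 45 [ 632. -107.] [ 99. 137.] 8.9 |
```

View pics/crop1.png

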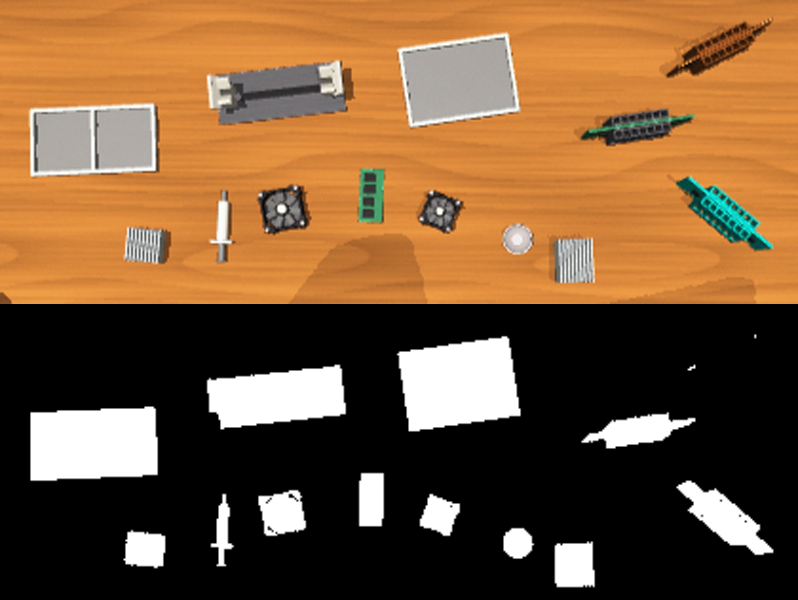

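The enlarged crop confirms the identities: green card at (640,125), sink_low at (145,245), sink_tall at (575,260), large fan at (282,208) and small fan at (440,210). Next I move in and refine with the wrist camera.

```bash
python3 -c "
from h import *
go(440,10,160,-np.pi/2)"
```

```text
shift [-446.7 -412.7   84.7] turn 0.377 q6 -0.12 toolang -1.194 t 0.1
```

>>> {"name": "step_arm", "arguments": {
  "series": [
    [[-45, -41, 8], 0.04, 1],
    [[-90, -83, 17], 0.08, 1],
    [[-134, -124, 25], 0.12, 1],
    [[-179, -165, 34], 0.16, 1],
    [[-223, -206, 42], 0.2, 1],
    [[-268, -248, 51], 0.24, 1],
    [[-313, -289, 59], 0.28, 1],
    [[-357, -330, 68], 0.3, 1],
    [[-402, -371, 76], 0.34, 1],
    [[-447, -413, 85], 0.377, 1],
    [[-447, -413, 85], 0.377, 1],
    [[-447, -413, 85], 0.377, 1]
  ]
}}

```text
clock: 1.6
tcp_pos: [439.8, 9.7, 159.4]
ee_rot: [0.708, -0.707, -0.0, 0.0]
force: [0.2, -0.5, -0.1]
grip_width: 1.0
```

```bash
cat >> h.py <<'E'
def snap(name,zs=(10,),amin=300,show=True):
    s=bot.state();ci=bot.camera_info("wrist");im=bot.get_image("wrist");cv2.imwrite(f"pics/{name}.png",im)
    print("tcp",s["tcp_pos"],"t",s["clock"])
    cs,_=cv2.findContours(notwood(im),cv2.RETR_EXTERNAL,cv2.CHAIN_APPROX_NONE)
    for c in cs:
        if amin<cv2.contourArea(c)<60000:
            b=cv2.boundingRect(c)
            print(b,*[(z,*np.round(rect(ci,c,z)[0],1),np.round(rect(ci,c,z)[1]),round(rect(ci,c,z)[2],1)) for z in zs])
    return im,ci
E
python3 -c "
from h import *
snap('w1',(12,25))"
```

```text
tcp [439.798   9.721 159.424] t 1.6
(146, 354, 83, 20) (12, np.float64(249.5), np.float64(112.3), array([95., 26.]), 89.0) (25, np.float64(261.3), np.float64(107.8), array([91., 25.]), 89.0)
(208, 217, 102, 70) (12, np.float64(387.6), np.float64(27.5), array([106.,  74.]), 87.6) (25, np.float64(393.2), np.float64(26.8), array([101.,  71.]), 87.6)
(0, 189, 87, 75) (12, np.float64(411.8), np.float64(248.7), array([89., 78.]), 85.3) (25, np.float64(416.2), np.float64(238.0), array([85., 74.]), 85.3)
(445, 168, 107, 55) (12, np.float64(447.1), np.float64(-207.3), array([ 54., 100.]), 0.1) (25, np.float64(450.0), np.float64(-197.5), array([52., 95.]), 0.1)
(346, 142, 65, 56) (12, np.float64(473.4), np.float64(-86.3), array([53., 45.]), 68.9) (25, np.float64(475.0), np.float64(-81.9), array([50., 43.]), 68.9)
(132, 134, 73, 66) (12, np.float64(474.4), np.float64(112.9), array([56., 61.]), 11.8) (25, np.float64(476.1), np.float64(108.3), array([54., 59.]), 11.8)
(0, 134, 118, 99) (12, np.float64(456.7), np.float64(222.6), array([ 96., 111.]), 0.1) (25, np.float64(459.1), np.float64(213.1), 
[... 403 characters left out ...]
, 92.]), 2.2) (25, np.float64(535.4), np.float64(203.4), array([16., 88.]), 2.2)
(243, 61, 317, 54) (12, np.float64(542.5), np.float64(-103.9), array([291.,  35.]), 83.0) (25, np.float64(541.0), np.float64(-98.7), array([278.,  33.]), 83.0)
(131, 0, 425, 76) (12, np.float64(585.1), np.float64(-47.4), array([ 58., 368.]), 0.1) (25, np.float64(581.8), np.float64(-44.8), array([ 55., 351.]), 0.1)
(249, 0, 86, 15) (12, np.float64(608.9), np.float64(-2.3), array([10., 72.]), 0.1) (25, np.float64(604.5), np.float64(-1.7), array([10., 68.]), 0.1)
(17, 0, 233, 44) (12, np.float64(597.6), np.float64(130.6), array([ 32., 194.]), 0.1) (25, np.float64(593.7), np.float64(125.2), array([ 31., 185.]), 0.1)
```

View pics/w1.png

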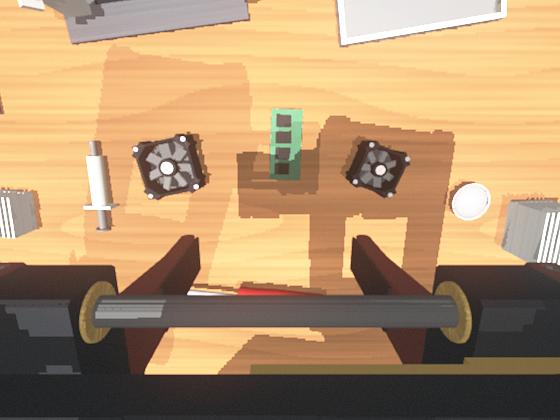

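The wrist view shows the large fan with its corner screws at (183,139), (136,149), (150,196) and (196,187). The small fan's screws are at (372,144), (408,159), (391,194) and (355,183). Memory lies between them at (286,144).

```bash
python3 -c "
from h import *
ci=bot.camera_info('wrist')
for n,p,z in(('L',[(183,139),(136,149),(150,196),(196,187)],25),('S',[(372,144),(408,159),(391,194),(355,183)],28)):
    r=cv2.minAreaRect(cast(ci,p,z).astype(np.float32));print(n,cast(ci,p,z).mean(0),r)
go(474,107,160,np.radians(11))
go(473,-82,160,np.radians(70))
"
```

```text
L [475.107 109.904] ((475.1729736328125, 110.00672912597656), (44.316131591796875, 44.45668029785156), 11.10662841796875)
S [473.649 -85.763] ((473.4051818847656, -85.78660583496094), (35.83935546875, 37.167057037353516), 70.08636474609375)
shift [-98.  -34.2  -0.5] turn 1.379 q6 1.43 toolang -1.571 t 1.65
shift [ 91.  -33.2  -0.4] turn 0.349 q6 1.43 toolang -1.571 t 1.65
```

>>> {"name": "step_arm", "arguments": {
  "series": [
    [[-50, -18, 0], -0.1, 0.8],
    [[-99.5, -35, 0], -0.194, 0.8],
    [[-99.5, -35, 50], -0.194, 0.8],
    [[-99.5, -35, 95], -0.194, 0.8],
    [[-99.5, -35, 115], -0.194, 0.8],
    [[-99.5, -35, 129], -0.194, 0.8],
    [[-99.5, -35, 129], -0.194, 0.8],
    [[-99.5, -35, 129], -0.194, 0.4],
    [[-99.5, -35, 129], -0.194, 0.3],
    [[-99.5, -35, 129], -0.194, 0.3],
    [[-99.5, -35, 129], -0.194, 0.3],
    [[-99.5, -35, 129], -0.194, 0.3]
  ],
  "newtons": 12
}}

```text
clock: 3.15
tcp_pos: [476.0, 109.3, 31.5]
ee_rot: [0.772, -0.635, 0.001, -0.001]
force: [-0.4, -1.2, 6.3]
grip_width: 0.569
```

```bash
python3 -c "
from h import *
go(474.7,109,130,None)
a=np.radians(3)
for sy in(38,-38):
  p=np.array([559.5,346.5])+sy*np.array([-np.sin(a),np.cos(a)]);print(p);go(*p,130,a+np.pi/2)
"
```

```text
shift [  0.    1.2 -98.5] turn 0 q6 1.46 toolang -1.377 t 3.15
[557.511 384.448]
shift [-254.3 -133.2  -98.3] turn 0.142 q6 1.46 toolang -1.377 t 3.15
[561.489 308.552]
shift [-179.  -122.5  -98.3] turn 0.142 q6 1.46 toolang -1.377 t 3.15
```

>>> {"name": "step_arm", "arguments": {
  "series": [
    [[0, 0, -20], 0, 0.3],
    [[0, 0, -60], 0, 0.3],
    [[-50, -26, -60], 0.03, 0.3],
    [[-100, -52, -60], 0.06, 0.3],
    [[-150, -79, -60], 0.09, 0.3],
    [[-202, -106, -60], 0.12, 0.3],
    [[-254, -132, -60], 0.142, 0.3],
    [[-254, -132, -60], 0.142, 0.3],
    [[-254, -132, -40], 0.142, 0.3],
    [[-254, -132, -18], 0.142, 0.3],
    [[-254, -132, -8], 0.142, 0.3],
    [[-254, -132, -8], 0.142, 0.3]
  ]
}}

```text
clock: 4.65
tcp_pos: [554.9, 382.2, 37.3]
ee_rot: [0.725, -0.689, -0.0, 0.002]
force: [-0.9, -0.0, -0.2]
grip_width: 0.569
```

```bash
python3 -c "
from h import *
cv2.imwrite('pics/w2.png',bot.get_image('wrist'));im=bot.get_image('top')[120:270,60:240];cv2.imwrite('pics/c2.png',np.hstack([cv2.resize(cv2.imread('pics/w2.png'),(400,300)),cv2.resize(im,(360,300))]))
go(558,385,34.7)"
```

```text
shift [-1.5 -1.9  4.3] turn 0 q6 2.02 toolang -1.52 t 4.75
```

View pics/c2.png

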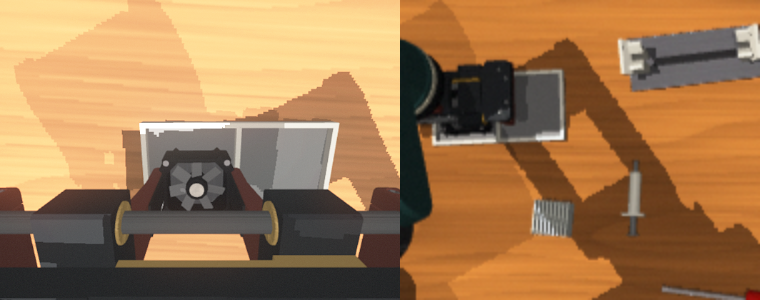

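The fan is held inside the left bay, with its hub at (197,190) in the left half. I lower it, release and rise.

>>> {"name": "step_arm", "arguments": {
  "series": [
    [[-1, -1, 2], 0, 0.3],
    [[-1, -1, 4], 0, 0.3],
    [[-1, -1, 5], 0, 0.3],
    [[-1, -1, 5], 0, 0.3],
    [[-1, -1, 5], 0, 0.62],
    [[-1, -1, 5], 0, 0.68],
    [[-1, -1, 5], 0, 0.7],
    [[-1, -1, -20], 0, 0.7],
    [[-1, -1, -70], 0, 0.7],
    [[-1, -1, -120], 0, 0.7],
    [[-1, -1, -120], 0, 0.7]
  ]
}}

```text
clock: 6.12
tcp_pos: [559.8, 386.6, 163.6]
ee_rot: [0.725, -0.689, 0.001, -0.004]
force: [0.2, 0.3, -0.5]
grip_width: 0.705
```

```bash
python3 -c "
from h import *
s=bot.state();print(s['tcp_pos'],s['force'])
go(473.2,-85.5,155,np.radians(70))
go(473.2,-85.5,155,np.radians(-20))"
```

```text
[559.798 386.576 163.609] [ 0.153  0.293 -0.541]
shift [467.  111.    5.8] turn 0.401 q6 2.02 toolang -1.519 t 6.125
shift [467.  111.    5.8] turn -1.17 q6 2.02 toolang -1.519 t 6.125
```

>>> {"name": "step_arm", "arguments": {
  "series": [
    [[52, 12, 6], 0.05, 0.7],
    [[104, 25, 6], 0.1, 0.7],
    [[156, 37, 6], 0.15, 0.7],
    [[208, 49, 6], 0.2, 0.7],
    [[260, 62, 6], 0.25, 0.7],
    [[312, 74, 6], 0.3, 0.7],
    [[364, 86, 6], 0.35, 0.7],
    [[416, 99, 6], 0.38, 0.7],
    [[467, 111, 6], 0.401, 0.7],
    [[467, 111, 50], 0.401, 0.7],
    [[467, 111, 80], 0.401, 0.7],
    [[467, 111, 80], 0.401, 0.7]
  ]
}}

```text
clock: 7.62
tcp_pos: [467.5, -86.5, 76.2]
ee_rot: [-0.573, 0.819, 0.003, -0.002]
force: [0.2, -0.1, 0.7]
grip_width: 0.7
```

```bash
python3 -c "
from h import *
go(473.2,-85.5,32,np.radians(70))"
```

```text
shift [-2.9 -5.3 44.2] turn -0.001 q6 1.59 toolang -1.921 t 7.625
```

>>> {"name": "step_arm", "arguments": {
  "series": [
    [[0, 0, 0], 0, 0.7],
    [[0, 0, 0], 0, 0.7],
    [[0, 0, 0], 0, 0.7]
  ]
}}

```text
clock: 8.0
tcp_pos: [471.0, -87.2, 79.6]
ee_rot: [-0.574, 0.819, -0.001, 0.001]
force: [0.3, 0.3, 0.2]
grip_width: 0.704
```

```bash
python3 -c "
from h import *
go(473.2,-85.5,32,np.radians(70))"
```

```text
shift [-2.4 -1.4 47.6] turn 0.0 q6 1.59 toolang -1.92 t 8.0
```

>>> {"name": "step_arm", "arguments": {
  "series": [
    [[-2.4, -1.4, 15], 0, 0.7],
    [[-2.4, -1.4, 32], 0, 0.7],
    [[-2.4, -1.4, 47.5], 0, 0.7],
    [[-2.4, -1.4, 47.5], 0, 0.7],
    [[-2.4, -1.4, 47.5], 0, 0.7],
    [[-2.4, -1.4, 47.5], 0, 0.5],
    [[-2.4, -1.4, 47.5], 0, 0.3],
    [[-2.4, -1.4, 47.5], 0, 0.3],
    [[-2.4, -1.4, 47.5], 0, 0.3],
    [[-2.4, -1.4, 20], 0, 0.3],
    [[-2.4, -1.4, -20], 0, 0.3],
    [[-2.4, -1.4, -20], 0, 0.3]
  ]
}}

```text
clock: 9.5
tcp_pos: [474.3, -86.0, 100.9]
ee_rot: [-0.574, 0.819, -0.002, 0.002]
force: [0.6, 0.9, -0.0]
grip_width: 0.457
```

```bash
python3 -c "
from h import *
go(562,309,95,np.radians(-87))"
```

```text
shift [-401.2   52.8    5.7] turn -0.402 q6 1.6 toolang -1.92 t 9.5
```

>>> {"name": "step_arm", "arguments": {
  "series": [
    [[-45, 6, 0], -0.05, 0.3],
    [[-90, 12, 0], -0.1, 0.3],
    [[-135, 18, 0], -0.15, 0.3],
    [[-180, 24, 0], -0.2, 0.3],
    [[-225, 30, 0], -0.25, 0.3],
    [[-270, 36, 0], -0.3, 0.3],
    [[-315, 42, 0], -0.35, 0.3],
    [[-360, 48, 0], -0.4, 0.3],
    [[-401, 53, 0], -0.402, 0.3],
    [[-401, 53, 0], -0.402, 0.3],
    [[-401, 53, 30], -0.402, 0.3],
    [[-401, 53, 50], -0.402, 0.3]
  ]
}}

```text
clock: 11.0
tcp_pos: [558.2, 308.0, 46.6]
ee_rot: [0.725, -0.688, -0.0, 0.001]
force: [0.1, -0.6, -0.2]
grip_width: 0.454
```

>>> {"name": "step_arm", "arguments": {
  "series": [
    [[0, 0, 0], 0, 0.3],
    [[0, 0, 0], 0, 0.3],
    [[0, 0, 0], 0, 0.3]
  ]
}}

```text
clock: 11.38
tcp_pos: [560.4, 309.5, 49.6]
ee_rot: [0.725, -0.688, 0.0, -0.001]
force: [-1.1, 0.2, -0.7]
grip_width: 0.455
```

```bash
python3 -c "
from h import *
im,ci=snap('w3',(10,),3000)
p=cv2.resize(im[:330],(760,448));cv2.imwrite('pics/w3b.png',p)
go(562,309,35,np.radians(-87))"
```

```text
tcp [560.404 309.453  49.625] t 11.375
(221, 0, 339, 235) (10, np.float64(638.2), np.float64(239.2), array([218., 119.]), 87.8)
shift [ 0.7 -1.6 14.7] turn 0.0 q6 1.91 toolang -1.518 t 11.425
```

View pics/w3b.png

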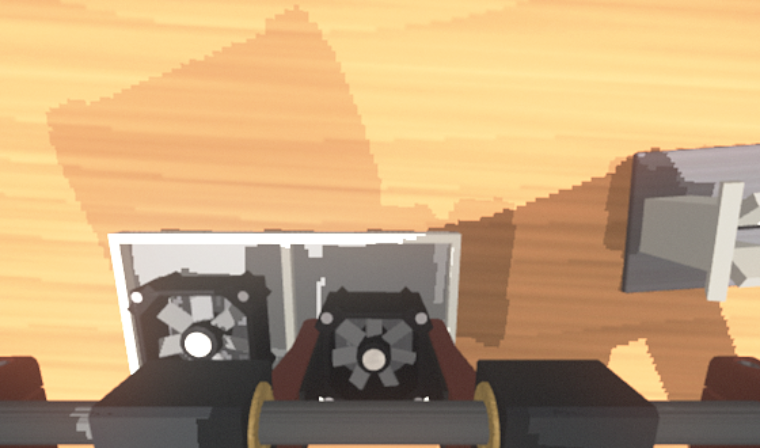

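The large fan sits in the left bay with its hub at (199,345). The small one hangs in the right bay with its hub at (374,358), clear of the divider at (285,300). I set it down.

>>> {"name": "step_arm", "arguments": {
  "series": [
    [[0, 0, 8], 0, 0.3],
    [[0, 0, 12], 0, 0.3],
    [[0, 0, 15], 0, 0.3],
    [[0, 0, 15], 0, 0.3],
    [[0, 0, 15], 0, 0.3],
    [[0, 0, 15], 0, 0.5],
    [[0, 0, 15], 0, 0.58],
    [[0, 0, 15], 0, 0.58],
    [[0, 0, -15], 0, 0.58],
    [[0, 0, -60], 0, 0.58],
    [[0, 0, -60], 0, 0.58],
    [[0, 0, -60], 0, 0.58]
  ]
}}

```text
clock: 12.92
tcp_pos: [559.4, 309.4, 108.3]
ee_rot: [0.726, -0.688, -0.0, 0.0]
force: [-0.0, -0.3, -0.1]
grip_width: 0.582
```

```bash
python3 -c "
from h import *
go(375,285,160,np.radians(-87))"
```

```text
shift [ 14.6 185.4 -51.6] turn 0.0 q6 1.92 toolang -1.518 t 12.925
```

>>> {"name": "step_arm", "arguments": {
  "series": [
    [[4, 46, -20], 0, 0.7],
    [[8, 92, -45], 0, 0.7],
    [[12, 138, -45], 0, 0.7],
    [[15, 185, -45], 0, 0.7],
    [[15, 185, -45], 0, 0.7],
    [[15, 185, -45], 0, 0.7],
    [[15, 185, -45], 0, 0.7]
  ]
}}

```text
clock: 13.8
tcp_pos: [377.1, 285.1, 153.4]
ee_rot: [0.725, -0.688, 0.0, -0.0]
force: [-0.0, 0.0, 0.2]
grip_width: 0.699
```

```bash
python3 -c "
from h import *
im,ci=snap('w4',(0,28),400)
"
```

```text
tcp [377.116 285.104 153.4  ] t 13.8
(383, 237, 177, 33) (0, np.float64(333.6), np.float64(76.9), array([191.,  25.]), 84.9) (28, np.float64(344.5), np.float64(97.2), array([173.,  22.]), 84.9)
(493, 227, 67, 16) (0, np.float64(354.7), np.float64(25.9), array([15., 72.]), 0.6) (28, np.float64(363.5), np.float64(51.1), array([14., 65.]), 0.6)
(479, 197, 81, 31) (0, np.float64(378.8), np.float64(38.6), array([32., 87.]), 3.0) (28, np.float64(385.3), np.float64(62.5), array([29., 79.]), 3.0)
(184, 194, 45, 23) (0, np.float64(376.0), np.float64(355.9), array([22., 43.]), 25.3) (28, np.float64(382.8), np.float64(349.6), array([20., 39.]), 25.3)
(31, 172, 134, 49) (0, np.float64(372.0), np.float64(463.0), array([ 49., 127.]), 4.2) (28, np.float64(379.2), np.float64(446.6), array([ 44., 115.]), 4.2)
(259, 99, 119, 80) (0, np.float64(437.7), np.float64(250.2), array([ 73., 112.]), 0.9) (28, np.float64(438.6), np.float64(254.0), array([ 66., 101.]), 0.9)
(252, 82, 83, 15) (0, np.float64(482.7), np.float64(275.8), array([76.,  8.]), 88.8) (28, np.float64(479.4), np.float64(277.1), array([68.,  7.]), 88.8)
(369, 70, 53, 107) (0, np.float64(457.1), np.float64(181.7), array([33., 99.]), 85.4) (28, np.float64(456.2), np.float64(192.1), array([30., 89.]), 85.4)
(234, 46, 105, 26) (0, np.float64(502.6), np.float64(284.1), array([95., 17.]), 82.7) (28, np.float64(497.3), np.float64(284.6), array([86., 15.]), 82.7)
(460, 11, 85, 14) (0, np.float64(550.2), np.float64(99.2), array([74.,  8.]), 89.9) (28, np.float64(540.4), np.float64(117.4), array([67.,  7.]), 89.9)
(14, 0, 481, 75) (0, np.float64(532.0), np.float64(314.5), array([ 59., 420.]), 7.3) (28, np.float64(524.0), np.float64(312.2), array([ 53., 380.]), 7.3)
```

View pics/w4.png

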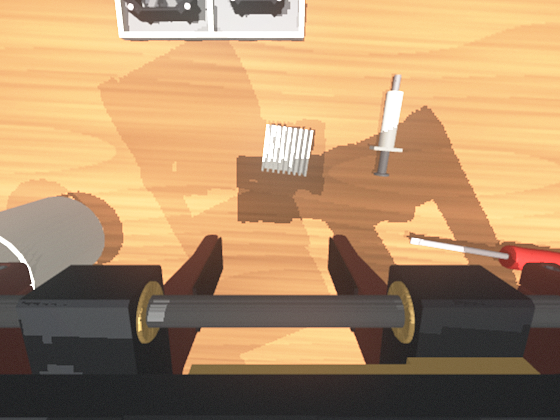

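sink_low's top face spans about (262..314, 123..176), and the syringe at (389,125) is well clear. I extract the face outline with a low-saturation mask.

```bash
cat >> h.py <<'E'
def grey(im,ci,x0,y0,x1,y1,z,sat=60,vmin=0):
    h=cv2.cvtColor(im,cv2.COLOR_BGR2HSV);m=np.zeros(im.shape[:2],np.uint8)
    m[y0:y1,x0:x1]=((h[...,1]<sat)&(h[...,2]>=vmin))[y0:y1,x0:x1]*255
    m=cv2.morphologyEx(m,cv2.MORPH_CLOSE,np.ones((9,9)));m=cv2.morphologyEx(m,cv2.MORPH_OPEN,np.ones((7,7)))
    c=max(cv2.findContours(m,cv2.RETR_EXTERNAL,cv2.CHAIN_APPROX_NONE)[0],key=cv2.contourArea)
    print(cv2.boundingRect(c),rect(ci,c,z),cv2.boxPoints(cv2.minAreaRect(c)).round().tolist());return c
E
python3 -c "
from h import *
im=cv2.imread('pics/w4.png');ci=bot.camera_info('wrist')
grey(im,ci,245,105,330,190,28)
grey(im,ci,245,105,330,190,28,60,110)
print(cast(ci,[(267,123),(314,128),(309,176),(262,171)],28), proj(ci,[[428,276,28]]))
go(428,276,32,np.radians(85.7))
"
```

```text
(262, 125, 51, 51) ((429.57781982421875, 279.4980773925781), (40.90724563598633, 40.80459213256836), 85.80427551269531) [[260.0, 170.0], [266.0, 123.0], [313.0, 130.0], [307.0, 177.0]]
(262, 125, 51, 51) ((429.57781982421875, 279.4980773925781), (40.90724563598633, 40.80459213256836), 85.80427551269531) [[260.0, 170.0], [266.0, 123.0], [313.0, 130.0], [307.0, 177.0]]
[[451.694 297.393]
 [449.697 257.121]
 [408.355 258.03 ]
 [410.603 299.94 ]] [[290.274 152.546]]
shift [ 11.7 -50.3 121.5] turn 0.127 q6 2.02 toolang -1.519 t 13.85
```

>>> {"name": "step_arm", "arguments": {
  "series": [
    [[8.6, -30, 30], 0.127, 0.7],
    [[8.6, -52, 60], 0.127, 0.7],
    [[8.6, -52, 90], 0.127, 0.7],
    [[8.6, -52, 110], 0.127, 0.7],
    [[8.6, -52, 121.5], 0.127, 0.7],
    [[8.6, -52, 121.5], 0.127, 0.7],
    [[8.6, -52, 121.5], 0.127, 0.7],
    [[8.6, -52, 121.5], 0.127, 0.5],
    [[8.6, -52, 121.5], 0.127, 0.3],
    [[8.6, -52, 121.5], 0.127, 0.3],
    [[8.6, -52, 121.5], 0.127, 0.3],
    [[8.6, -52, 121.5], 0.127, 0.3]
  ],
  "newtons": 18
}}

```text
clock: 15.35
tcp_pos: [428.4, 279.1, 32.7]
ee_rot: [-0.68, 0.733, -0.0, 0.0]
force: [-0.5, -0.7, 4.9]
grip_width: 0.455
```

>>> {"name": "step_arm", "arguments": {
  "series": [
    [[0, 0, -20], 0, 0.3],
    [[0, 0, -60], 0, 0.3],
    [[0, 0, -90], 0, 0.3],
    [[0, 0, -90], 0, 0.3],
    [[0, 0, -90], 0, 0.3]
  ]
}}

```text
clock: 15.98
tcp_pos: [427.5, 278.7, 121.4]
ee_rot: [-0.68, 0.733, 0.0, -0.0]
force: [-0.6, 0.5, -0.4]
grip_width: 0.456
```

```bash
python3 -c "
from h import *
go(560,-70,122,np.radians(-81))"
```

```text
shift [ 337.9 -157.9   -0.6] turn -0.231 q6 2.09 toolang -1.645 t 15.975
```

>>> {"name": "step_arm", "arguments": {
  "series": [
    [[37, -26, 0], -0.02, 0.3],
    [[74, -52, 0], -0.05, 0.3],
    [[111, -77, 0], -0.08, 0.3],
    [[148, -103, 0], -0.11, 0.3],
    [[185, -129, 0], -0.14, 0.3],
    [[222, -155, 0], -0.17, 0.3],
    [[259, -180, 0], -0.2, 0.3],
    [[296, -206, 0], -0.22, 0.3],
    [[332, -232, 0], -0.231, 0.3],
    [[332, -232, 30], -0.231, 0.3],
    [[332, -232, 60], -0.231, 0.3],
    [[332, -232, 60], -0.231, 0.3]
  ]
}}

```text
clock: 17.48
tcp_pos: [631.4, -68.8, 58.0]
ee_rot: [0.76, -0.65, -0.004, 0.002]
force: [-0.4, 0.1, -1.1]
grip_width: 0.455
```

>>> {"name": "step_arm", "arguments": {
  "series": [
    [[0, 0, 0], 0, 0.3],
    [[0, 0, 0], 0, 0.3],
    [[0, 0, 0], 0, 0.3]
  ]
}}

```text
clock: 17.85
tcp_pos: [635.6, -69.3, 63.3]
ee_rot: [0.76, -0.649, 0.001, -0.0]
force: [-0.2, 0.7, -0.4]
grip_width: 0.457
```

```bash
python3 -c "
from h import *
snap('w5',(10,),3000)
go(634,-69.5,35.5,np.radians(-81))"
```

```text
tcp [635.631 -69.323  63.26 ] t 17.85
(474, 170, 86, 82) (10, np.float64(677.6), np.float64(-225.8), array([46., 76.]), 0.1)
(0, 161, 129, 113) (10, np.float64(623.7), np.float64(76.9), array([78., 89.]), 6.9)
(1, 0, 559, 69) (10, np.float64(762.7), np.float64(-54.2), array([ 35., 323.]), 6.3)
shift [-0.1  1.5 27.6] turn -0.0 q6 1.2 toolang -1.414 t 17.9
```

View pics/w5.png

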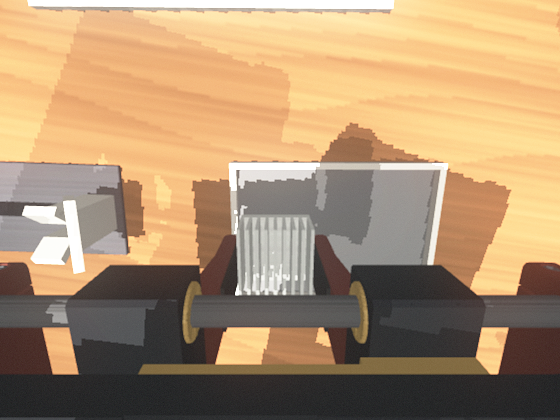

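The sink hangs over the left part of the grey tray, whose far top corners are at (230,163) and (447,163). I check the clearance numerically.

```bash
python3 -c "
from h import *
ci=bot.camera_info('wrist');a,b=cast(ci,[(230,163),(447,163)],10);u=(a-b)/np.linalg.norm(a-b);n=np.array([u[1],-u[0]]);print(a,b,np.linalg.norm(a-b),np.degrees(np.arctan2(u[1],u[0]))-90);c=(a+b)/2-50*n;print('centre',c)
c=(a+b)/2-50*n
p=np.array([635.6,-69.4])-c;print('tool in tray x,y',p@n,p@u)
"
```

```text
[679.66  -31.736] [ 701.438 -168.986] 138.96704919646805 9.016271388061838
centre [ 641.167 -108.196]
tool in tray x,y 0.5818549778412372 39.18945538860233
```

Well placed, at tray y +39, spanning 19 to 59 inside ±66. I lower, release and rise.

>>> {"name": "step_arm", "arguments": {
  "series": [
    [[0, 0, 14], 0, 0.3],
    [[0, 0, 22], 0, 0.3],
    [[0, 0, 26], 0, 0.3],
    [[0, 0, 28], 0, 0.3],
    [[0, 0, 28], 0, 0.3],
    [[0, 0, 28], 0, 0.3],
    [[0, 0, 28], 0, 0.5],
    [[0, 0, 28], 0, 0.56],
    [[0, 0, 28], 0, 0.56],
    [[0, 0, 0], 0, 0.56],
    [[0, 0, -55], 0, 0.56],
    [[0, 0, -85], 0, 0.7]
  ]
}}

```text
clock: 19.4
tcp_pos: [636.1, -69.6, 149.6]
ee_rot: [0.76, -0.65, 0.001, -0.001]
force: [0.3, -0.3, 0.4]
grip_width: 0.64
```

```bash
python3 -c "
from h import *
go(390,-245,165,np.radians(-90))"
```

```text
shift [134.8 270.4 -16. ] turn 0.157 q6 1.2 toolang -1.414 t 19.4
```

>>> {"name": "step_arm", "arguments": {
  "series": [
    [[20, 47, -10], 0.03, 0.7],
    [[40, 94, -10], 0.06, 0.7],
    [[61, 141, -10], 0.09, 0.7],
    [[82, 188, -10], 0.12, 0.7],
    [[103, 235, -10], 0.157, 0.7],
    [[123, 283, -10], 0.157, 0.7],
    [[123, 283, -10], 0.157, 0.7],
    [[123, 283, -10], 0.157, 0.7],
    [[123, 283, -10], 0.157, 0.7]
  ]
}}

```text
clock: 20.52
tcp_pos: [375.7, -234.7, 157.2]
ee_rot: [0.707, -0.707, 0.0, -0.0]
force: [1.1, 0.3, -0.7]
grip_width: 0.697
```

```bash
python3 -c "
from h import *
im,ci=snap('w6',(10,),1e5)
print(proj(ci,[[414,-250,45]]))
x,y=proj(ci,[[414,-250,45]])[0].astype(int)
grey(im,ci,x-55,max(0,y-55),x+55,y+50,45)
grey(im,ci,x-55,max(0,y-55),x+55,y+50,45,60,110)
"
```

```text
tcp [ 375.73  -234.737  157.193] t 20.525
[[295.163 168.369]]
(269, 135, 49, 65) ((414.33935546875, -248.2962646484375), (53.185855865478516, 40.01130294799805), 2.119750738143921) [[269.0, 135.0], [317.0, 135.0], [317.0, 199.0], [269.0, 199.0]]
(269, 135, 49, 65) ((414.33935546875, -248.2962646484375), (53.185855865478516, 40.01130294799805), 2.119750738143921) [[269.0, 135.0], [317.0, 135.0], [317.0, 199.0], [269.0, 199.0]]
```

View pics/w6.png

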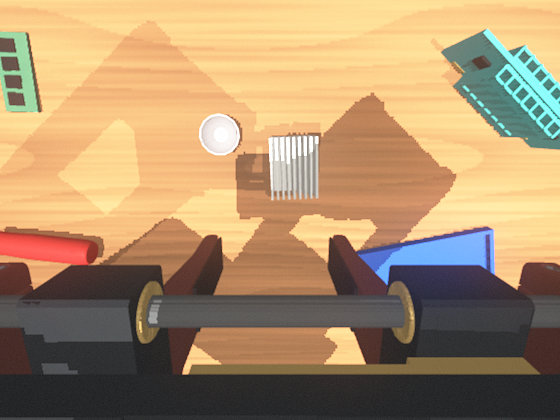

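sink_tall's top face spans (269..318, 135..199), 53 x 40 mm. The white disc at (220,134) stays clear with the jaws partly open.

>>> {"name": "step_arm", "arguments": {
  "series": [
    [[13.6, -20, 30], -0.035, 0.62],
    [[13.6, -38.6, 50], -0.035, 0.62],
    [[13.6, -38.6, 80], -0.035, 0.62],
    [[13.6, -38.6, 105], -0.035, 0.62],
    [[13.6, -38.6, 121], -0.035, 0.62],
    [[13.6, -38.6, 121], -0.035, 0.62],
    [[13.6, -38.6, 121], -0.035, 0.62],
    [[13.6, -38.6, 121], -0.035, 0.5],
    [[13.6, -38.6, 121], -0.035, 0.3],
    [[13.6, -38.6, 121], -0.035, 0.3],
    [[13.6, -38.6, 121], -0.035, 0.3],
    [[13.6, -38.6, 121], -0.035, 0.3]
  ],
  "newtons": 25
}}

```text
clock: 22.08
tcp_pos: [413.8, -249.1, 36.9]
ee_rot: [0.719, -0.695, 0.001, -0.0]
force: [-0.1, 0.2, 6.4]
grip_width: 0.451
```

>>> {"name": "step_arm", "arguments": {
  "series": [
    [[0, 0, -20], 0, 0.3],
    [[0, 0, -60], 0, 0.3],
    [[0, 0, -90], 0, 0.3],
    [[0, 0, -90], 0, 0.3],
    [[0, 0, -90], 0, 0.3]
  ]
}}

```text
clock: 22.7
tcp_pos: [412.5, -248.2, 125.3]
ee_rot: [0.719, -0.695, -0.001, 0.0]
force: [-0.4, -0.1, -0.9]
grip_width: 0.452
```

```bash
python3 -c "
from h import *
go(647.5,-146.7,126,np.radians(-81))"
```

```text
shift [ -93.3 -238.3   -0.8] turn -0.122 q6 0.85 toolang -1.536 t 22.7
```

>>> {"name": "step_arm", "arguments": {
  "series": [
    [[-16, -40, 0], -0.02, 0.3],
    [[-31, -80, 0], -0.04, 0.3],
    [[-47, -120, 0], -0.06, 0.3],
    [[-62, -160, 0], -0.08, 0.3],
    [[-78, -200, 0], -0.1, 0.3],
    [[-93, -238, 0], -0.122, 0.3],
    [[-93, -238, 0], -0.122, 0.3],
    [[-93, -238, 30], -0.122, 0.3],
    [[-93, -238, 60], -0.122, 0.3],
    [[-93, -238, 60], -0.122, 0.3],
    [[-93, -238, 60], -0.122, 0.3],
    [[-93, -238, 60], -0.122, 0.3]
  ]
}}

```text
clock: 24.2
tcp_pos: [648.5, -147.9, 67.4]
ee_rot: [0.76, -0.65, 0.001, -0.0]
force: [-1.6, 0.3, -1.3]
grip_width: 0.452
```

```bash
python3 -c "
from h import *
go(647.3,-146.7,39.7,np.radians(-81))"
```

```text
shift [-1.4  1.  27.7] turn -0.001 q6 1.09 toolang -1.414 t 24.2
```

>>> {"name": "step_arm", "arguments": {
  "series": [
    [[-1, 1, 14], 0, 0.3],
    [[-1, 1, 22], 0, 0.3],
    [[-1, 1, 26], 0, 0.3],
    [[-1, 1, 28], 0, 0.3],
    [[-1, 1, 28], 0, 0.3],
    [[-1, 1, 28], 0, 0.3],
    [[-1, 1, 28], 0, 0.5],
    [[-1, 1, 28], 0, 0.56],
    [[-1, 1, 28], 0, 0.56],
    [[-1, 1, 0], 0, 0.56],
    [[-1, 1, -55], 0, 0.56],
    [[-1, 1, -80], 0, 0.56]
  ]
}}

```text
clock: 25.7
tcp_pos: [648.2, -147.1, 149.0]
ee_rot: [0.76, -0.65, 0.002, -0.001]
force: [-0.3, -1.2, -0.2]
grip_width: 0.558
```

```bash
python3 -c "
from h import *
go(530,-330,170,np.radians(9.1))
go(530,-330,170,np.radians(-81))"
```

```text
shift [162.2 145.3 -21.3] turn 1.569 q6 1.09 toolang -1.414 t 25.7
shift [162.2 145.3 -21.3] turn -0.0 q6 1.09 toolang -1.414 t 25.7
```

>>> {"name": "step_arm", "arguments": {
  "series": [
    [[40, 36, -21], 0, 0.56],
    [[80, 72, -21], 0, 0.56],
    [[121, 109, -21], 0, 0.56],
    [[162, 145, -21], 0, 0.56],
    [[162, 145, -21], 0, 0.56],
    [[162, 145, -21], 0, 0.56],
    [[162, 145, -21], 0, 0.56]
  ]
}}

```text
clock: 26.58
tcp_pos: [529.4, -328.1, 167.0]
ee_rot: [0.761, -0.649, -0.0, -0.0]
force: [-0.5, -0.3, 0.3]
grip_width: 0.559
```

```bash
python3 -c "
from h import *
im,ci=snap('w7',(10,),1e5)
print(proj(ci,[[580,-330,56]]))
"
```

```text
tcp [ 529.379 -328.051  166.954] t 26.575
[[288.815 154.958]]
```

View pics/w7.png

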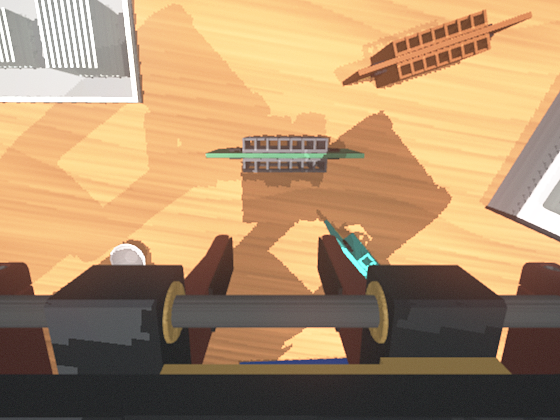

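The green card's board top runs (206,154)–(364,155), with its cooler corners at (243,137), (327,136), (327,171) and (243,172). Brown is at (440,47) and turquoise at (352,250), both clear of it.

```bash
python3 -c "
from h import *
ci=bot.camera_info('wrist')
b=cast(ci,[(206,154),(364,155)],58);d=b[0]-b[1];print(b,b.mean(0),np.linalg.norm(d),np.degrees(np.arctan2(-d[0],d[1])))
r=cv2.minAreaRect(cast(ci,[(243,137),(327,136),(327,171),(243,172)],56).astype(np.float32));print(r)
im=cv2.imread('pics/w7.png');h=cv2.cvtColor(im,cv2.COLOR_BGR2HSV)
m=((h[...,0]>55)&(h[...,0]<85)&(h[...,1]>60)).astype(np.uint8)*255;m[:,:195]=0;m[:,375:]=0;m[:120]=0;m[190:]=0
ys,xs=np.nonzero(m);print(xs.min(),xs.max(),[(x,ys[xs==x].min(),ys[xs==x].max()) for x in range(208,364,15) if (xs==x).any()])
go(580,-330,100,np.radians(9.5))
"
```

```text
[[ 570.24  -262.734]
 [ 589.92  -390.64 ]] [ 580.08  -326.687] 129.41115099914265 8.747307894936947
((580.116943359375, -326.6620788574219), (28.544902801513672, 70.34828186035156), 9.792378425598145)
207 363 [(208, np.int64(153), np.int64(156)), (223, np.int64(154), np.int64(156)), (238, np.int64(153), np.int64(156)), (253, np.int64(154), np.int64(157)), (268, np.int64(154), np.int64(157)), (283, np.int64(153), np.int64(157)), (298, np.int64(153), np.int64(157)), (313, np.int64(153), np.int64(157))]
shift [ 10.  -49.6  67. ] turn 1.563 q6 0.75 toolang -1.412 t 26.625
```

>>> {"name": "step_arm", "arguments": {
  "series": [
    [[1, -10, 10], -0.157, 0.6],
    [[2, -20, 20], -0.314, 0.6],
    [[3, -30, 30], -0.471, 0.6],
    [[4, -40, 40], -0.628, 0.6],
    [[6.7, -50.3, 40], -0.785, 0.6],
    [[6.7, -50.3, 40], -0.942, 0.6],
    [[6.7, -50.3, 40], -1.099, 0.6],
    [[6.7, -50.3, 40], -1.256, 0.6],
    [[6.7, -50.3, 40], -1.413, 0.6],
    [[6.7, -50.3, 40], -1.569, 0.6],
    [[6.7, -50.3, 40], -1.569, 0.6],
    [[6.7, -50.3, 40], -1.569, 0.6]
  ]
}}

```text
clock: 28.12
tcp_pos: [579.9, -327.3, 127.1]
ee_rot: [0.997, 0.076, -0.0, -0.0]
force: [-0.5, 0.1, -0.6]
grip_width: 0.6
```

>>> {"name": "step_arm", "arguments": {
  "series": [
    [[0, 0, 0], 0, 0.6],
    [[0, 0, 0], 0, 0.6]
  ]
}}

```text
clock: 28.38
tcp_pos: [579.5, -327.9, 127.1]
ee_rot: [0.997, 0.077, 0.0, -0.0]
force: [0.1, 0.3, -1.0]
grip_width: 0.602
```

```bash
python3 -c "
from h import *
go(580.1,-326.7,42,np.radians(9))"
```

```text
shift [ 0.7 -1.1 85.1] turn -0.003 q6 -0.77 toolang 0.154 t 28.375
```

>>> {"name": "step_arm", "arguments": {
  "series": [
    [[0.7, -1, 30], 0, 0.6],
    [[0.7, -1, 55], 0, 0.6],
    [[0.7, -1, 75], 0, 0.6],
    [[0.7, -1, 85], 0, 0.6],
    [[0.7, -1, 85], 0, 0.6],
    [[0.7, -1, 85], 0, 0.6],
    [[0.7, -1, 85], 0, 0.45],
    [[0.7, -1, 85], 0, 0.3],
    [[0.7, -1, 85], 0, 0.15],
    [[0.7, -1, 85], 0, 0.15],
    [[0.7, -1, 85], 0, 0.15],
    [[0.7, -1, 85], 0, 0.15]
  ],
  "newtons": 35
}}

```text
clock: 29.88
tcp_pos: [579.9, -327.0, 42.5]
ee_rot: [0.997, 0.077, -0.0, 0.0]
force: [-2.6, 0.6, 6.0]
grip_width: 0.318
```

>>> {"name": "step_arm", "arguments": {
  "series": [
    [[0, 0, -15], 0, 0.15],
    [[0, 0, -45], 0, 0.15],
    [[0, 0, -85], 0, 0.15],
    [[0, 0, -120], 0, 0.15],
    [[0, 0, -130], 0, 0.15],
    [[0, 0, -130], 0, 0.15],
    [[0, 0, -130], 0, 0.15]
  ]
}}

```text
clock: 30.75
tcp_pos: [579.0, -326.2, 170.3]
ee_rot: [0.997, 0.077, -0.001, -0.001]
force: [-0.1, -0.1, -2.8]
grip_width: 0.316
```

```bash
python3 -c "
from h import *
print(bot.state()['force'])
go(610,118,172,np.radians(7))"
```

```text
[-0.057 -0.054 -2.811]
shift [  99.2 -434.1   -0.9] turn 0.033 q6 -0.77 toolang 0.155 t 30.75
```

>>> {"name": "step_arm", "arguments": {
  "series": [
    [[9, -38, -30], 0.01, 0.15],
    [[19, -76, -60], 0.02, 0.15],
    [[28, -114, -79], 0.033, 0.15],
    [[38, -152, -79], 0.033, 0.15],
    [[47, -189, -79], 0.033, 0.15],
    [[57, -226, -79], 0.033, 0.15],
    [[66, -263, -79], 0.033, 0.15],
    [[75, -300, -79], 0.033, 0.15],
    [[84, -337, -79], 0.033, 0.15],
    [[84, -337, -79], 0.033, 0.15],
    [[84, -337, -79], 0.033, 0.15],
    [[84, -337, -79], 0.033, 0.15]
  ]
}}

```text
clock: 32.25
tcp_pos: [610.7, 18.0, 250.5]
ee_rot: [0.998, 0.06, -0.001, 0.0]
force: [0.5, -0.5, -2.4]
grip_width: 0.322
```

```bash
python3 -c "
from h import *
im,ci=snap('w8',(10,),1e5)
p=proj(ci,[[617,118,56]])[0];print(p)
cv2.imwrite('pics/w8b.png',cv2.resize(im[:290],None,fx=1.4,fy=1.4,interpolation=cv2.INTER_CUBIC))
"
```

```text
tcp [610.731  17.99  250.548] t 32.25
[291.408 101.579]
```

View pics/w8b.png

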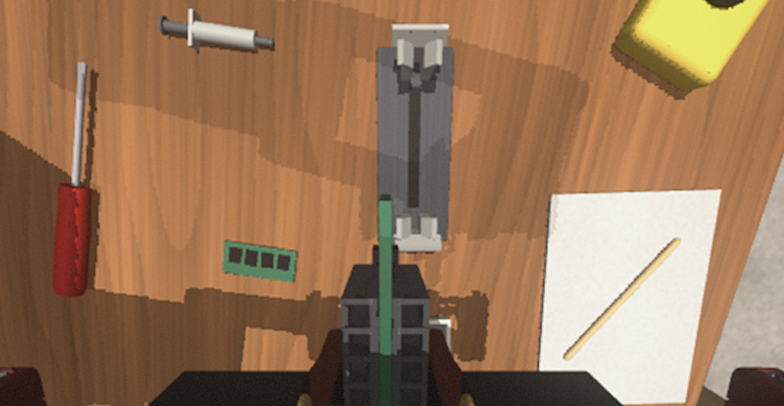

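The rack is fully visible, with guides around (420,40) and (416,233) in the enlarged picture and the held card's board at (386,200..350). I enlarge the rack for edge positions.

```bash
python3 -c "
from h import *
im=cv2.imread('pics/w8.png')
a=cv2.resize(im[10:60,262:330],None,fx=5.5,fy=5.5,interpolation=cv2.INTER_CUBIC);b=cv2.resize(im[135:185,262:330],None,fx=5.5,fy=5.5,interpolation=cv2.INTER_CUBIC)
cv2.imwrite('pics/w8c.png',np.hstack([a,b]))
ci=bot.camera_info('wrist');a=np.radians(7)
R=np.array([[np.cos(a),-np.sin(a)],[np.sin(a),np.cos(a)]])
for n,q in (('base corners z4',[(s*32,t*80,4) for s in(-1,1) for t in(-1,1)]),):
    print(n,proj(ci,[[*(R@q0[:2]+[618,118]),q0[2]] for q0 in q]))
"
```

```text
base corners z4 [[264.252 170.768]
 [262.835  32.213]
 [313.904 170.711]
 [318.348  32.15 ]]
```

View pics/w8c.png

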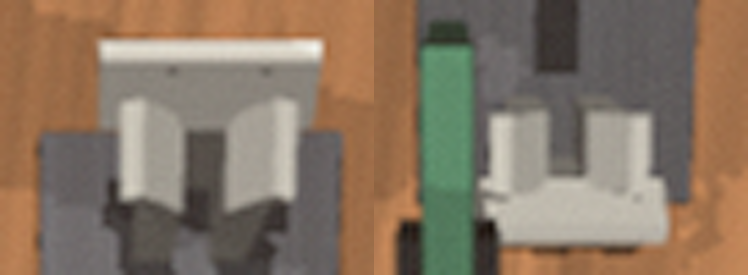

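The mouths' inner edges are at crop x 145/273 for the far guide and 515/627 for the near one. Base corners are at (40,130), (341,130) and (690,200), and the held board's end is at (447,42). I cast these.

```bash
python3 -c "
from h import *
ci=bot.camera_info('wrist')
f=lambda x,y:(262+x/5.5-.4,10+y/5.5-.4); g=lambda x,y:(262+(x-374)/5.5-.4,135+y/5.5-.4)
B=cast(ci,[f(40,130),f(341,130),g(690,200)],4);print('base FL FR NR',B,np.linalg.norm(B[0]-B[1]),np.linalg.norm(B[1]-B[2]));d=B[1]-B[2];print('ang',np.degrees(np.arctan2(-d[0],d[1])),'centre',(B[0]+B[2])/2)
M=np.r_[cast(ci,[f(209,145)],56),cast(ci,[g(571,145)],56)];d=M[0]-M[1];print('mouth',M,M.mean(0),np.degrees(np.arctan2(-d[0],d[1])))
C=np.r_[cast(ci,[f(205,150)],44),cast(ci,[g(566,145)],44)];print('chan',C,C.mean(0))
E=cast(ci,[g(447,42)],250.5-42.5+58);s,R=tool();a=np.arctan2(R[1,0],R[0,0]);y=np.array([-np.sin(a),np.cos(a)]);print('card end',E,'expected',s['tcp_pos'][:2]+65*y,np.degrees(a))
t=bot.camera_info('top');im=cv2.imread('pics/top0.png');
cv2.imwrite('pics/rk.png',cv2.resize(im[122:175,160:250],None,fx=8,fy=8,interpolation=cv2.INTER_CUBIC))
"
```

```text
base FL FR NR [[583.521 193.294]
 [646.204 200.926]
 [666.154  42.975]] 63.14670760331816 159.2062825380072
ang 7.1984885706701425 centre [624.837 118.135]
mouth [[616.974 180.549]
 [632.173  57.198]] [624.573 118.873] 7.024706991363539
chan [[616.839 182.903]
 [632.177  55.94 ]] [624.508 119.421]
card end [[603.841  83.403]] expected [603.002  82.5  ] 6.916793950630842
```

View pics/rk.png

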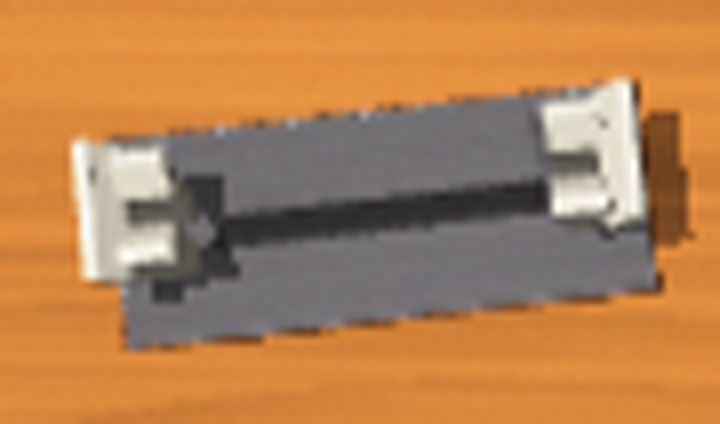

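The top view agrees with the wrist: rack centre ≈ (624.6, 118.5), angle 7.1°. The held card's end lies within 1 mm of where it was expected.

>>> {"name": "step_arm", "arguments": {
  "series": [
    [[8, -30, 0], 0, 0.15],
    [[17, -65, 0], 0, 0.15],
    [[25.5, -97.4, 0], 0, 0.15],
    [[25.5, -97.4, 40], 0, 0.15],
    [[25.5, -97.4, 80], 0, 0.15],
    [[25.5, -97.4, 110], 0, 0.15],
    [[25.5, -97.4, 125], 0, 0.15],
    [[25.5, -97.4, 125], 0, 0.15],
    [[25.5, -97.4, 125], 0, 0.15],
    [[25.5, -97.4, 125], 0, 0.15]
  ]
}}

```text
clock: 33.55
tcp_pos: [625.5, 118.8, 127.7]
ee_rot: [0.998, 0.061, 0.001, -0.0]
force: [-0.5, 0.5, -2.5]
grip_width: 0.319
```

```bash
python3 -c "
from h import *
go(624.3,117.8,46.5,np.radians(7.1))
im=bot.get_image('wrist');cv2.imwrite('pics/w9.png',im)"
```

```text
shift [-1.6  0.8 81.2] turn -0.002 q6 -0.04 toolang 0.122 t 33.55
```

View pics/w9.png

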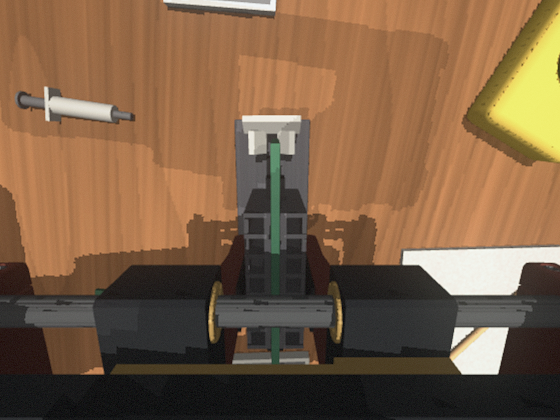

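The board end at (275,145) sits over the middle of the far mouth (248..297). I lower it part way and check the force.

>>> {"name": "step_arm", "arguments": {
  "series": [
    [[-1.2, 0.8, 10], 0, 0.15],
    [[-1.2, 0.8, 20], 0, 0.15],
    [[-1.2, 0.8, 30], 0, 0.15],
    [[-1.2, 0.8, 36], 0, 0.15],
    [[-1.2, 0.8, 42], 0, 0.15],
    [[-1.2, 0.8, 48], 0, 0.15],
    [[-1.2, 0.8, 54], 0, 0.15],
    [[-1.2, 0.8, 54], 0, 0.15]
  ]
}}

```text
clock: 34.6
tcp_pos: [623.0, 117.8, 71.6]
ee_rot: [0.998, 0.061, -0.0, -0.0]
force: [0.1, -0.3, -2.9]
grip_width: 0.315
```

>>> {"name": "step_arm", "arguments": {
  "series": [
    [[0.5, 0, 6], 0, 0.15],
    [[0.5, 0, 12], 0, 0.15],
    [[0.5, 0, 17], 0, 0.15],
    [[0.5, 0, 21], 0, 0.15],
    [[0.5, 0, 23], 0, 0.15],
    [[0.5, 0, 23], 0, 0.15],
    [[0.5, 0, 23], 0, 0.15]
  ]
}}

```text
clock: 35.48
tcp_pos: [624.0, 118.0, 49.4]
ee_rot: [0.998, 0.061, 0.0, -0.0]
force: [-0.1, 0.3, -2.2]
grip_width: 0.316
```

>>> {"name": "step_arm", "arguments": {
  "series": [
    [[0, 0, 1], 0, 0.15],
    [[0, 0, 2], 0, 0.15],
    [[0, 0, 3], 0, 0.15],
    [[0, 0, 3.5], 0, 0.15],
    [[0, 0, 3.5], 0, 0.15],
    [[0, 0, 3.5], 0, 0.15]
  ]
}}

```text
clock: 36.22
tcp_pos: [623.9, 118.0, 46.5]
ee_rot: [0.998, 0.061, 0.0, -0.0]
force: [-2.7, -0.8, 4.4]
grip_width: 0.315
```

Upward force changed from −2.2 to +4.4 N exactly at the home height, so the card is seated. I release and rise.

>>> {"name": "step_arm", "arguments": {
  "series": [
    [[0, 0, 3.5], 0, 0.45],
    [[0, 0, 3.5], 0, 0.55],
    [[0, 0, 3.5], 0, 0.55],
    [[0, 0, 3.5], 0, 0.55],
    [[0, 0, -15], 0, 0.55],
    [[0, 0, -50], 0, 0.55],
    [[0, 0, -90], 0, 0.55],
    [[0, 100, -140], 0, 0.55],
    [[0, 150, -160], 0, 0.55],
    [[0, 200, -160], 0, 0.55],
    [[0, 250, -160], 0, 0.55],
    [[0, 300, -160], 0, 0.55]
  ]
}}

```text
clock: 37.72
tcp_pos: [660.8, -181.2, 208.1]
ee_rot: [0.998, 0.061, 0.001, 0.0]
force: [0.9, 0.5, -0.9]
grip_width: 0.549
```

>>> {"name": "step_arm", "arguments": {
  "series": [
    [[0, 60, 0], 0, 0.55],
    [[0, 120, 0], 0, 0.55],
    [[0, 160, 0], 0, 0.55],
    [[0, 160, 0], 0, 0.55],
    [[0, 160, 0], 0, 0.55]
  ]
}}

```text
clock: 38.35
tcp_pos: [679.5, -337.1, 206.3]
ee_rot: [0.998, 0.061, 0.0, -0.0]
force: [-0.9, 0.2, 0.3]
grip_width: 0.549
```

```bash
python3 -c "
from h import *
t=bot.get_image('top');s=bot.get_image('scene');cv2.imwrite('pics/top9.png',t)
print(bot.state()['clock'],bot.state()['tcp_pos'])
a=cv2.resize(t[105:250,60:400],(800,341));b=cv2.resize(s[180:290,200:480],(660,259))
b=cv2.copyMakeBorder(b,0,0,0,140,cv2.BORDER_CONSTANT);cv2.imwrite('pics/fin.png',np.vstack([a,b]))
ci=bot.camera_info('top');im0=cv2.imread('pics/top0.png')
for im in(im0,t):
  for c in cv2.findContours(notwood(im),cv2.RETR_EXTERNAL,cv2.CHAIN_APPROX_NONE)[0]:
    b=cv2.boundingRect(c)
    if 165<b[0]<260 and 185<b[1]<210 and b[2]<14: print(b,rect(ci,c,4))
"
```

```text
38.45 [ 679.73  -336.198  206.252]
(171, 200, 12, 38) ((452.83245849609375, 187.97116088867188), (87.85482788085938, 25.899320602416992), 7.015997409820557)
(249, 189, 13, 28) ((493.0318298339844, 0.17209339141845703), (64.61030578613281, 28.602832794189453), 0.6334195137023926)
```

View pics/fin.png

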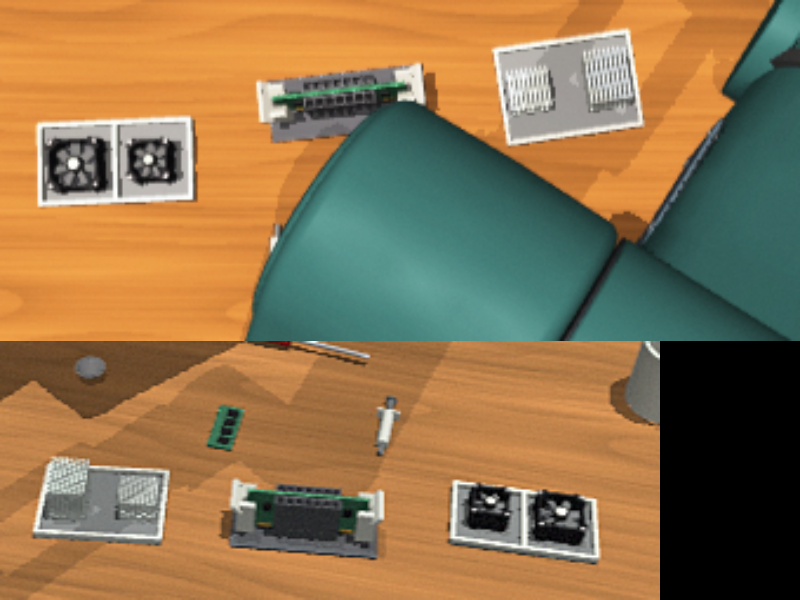

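The final views show both fans in their bays at (75,163) and (148,160), both sinks upright in the grey tray, and the card between the guides. In the scene view memory is at (225,428) and the syringe at (386,425). I compare those two with the first scene picture, then hand in.

```bash
python3 -c "
from h import *
a=cv2.imread('pics/scene0.png');b=bot.get_image('scene')
for n,x0,y0,x1,y1 in(('mem',286,204,306,228),('syr',356,200,372,230)):
  for im in(a,b):
    m=notwood(im[y0:y1,x0:x1]);M=cv2.moments(m,True);print(n,M['m00'],M['m10']/M['m00'],M['m01']/M['m00'])
print(bot.close_job())"
```

```text
mem 204.0 9.235294117647058 12.411764705882353
mem 206.0 9.29611650485437 12.393203883495145
syr 144.0 7.486111111111111 14.61111111111111
syr 147.0 7.462585034013605 14.72108843537415
the job is handed in; nothing more can be done
None
```

The job is done and handed in at about 38.5 s of the 128 s allowed. I placed both fans first, then both heat sinks, then the card.

- **Fans:** both lie flat in the divided tray, the large one in the +y bay and the small one in the −y bay. Each was lowered to the tray floor before release.
- **Heat sinks:** both stand upright in the grey tray, the low one at about y = +39 mm and the tall one at about y = −39 mm in the tray's frame.
- **Card:** the green card went down the guides with no sideways load. At the home height (TCP 46.5 mm) the force changed from −2.2 to +4.4 N, so it was resting on the base when released. The last top and scene pictures show it between both guides.
- **Memory and syringe:** in the scene camera their centroids moved about 0.1 px or less between the first and last picture. The arm hid them in the last top picture, so that second check could not be made.

No check failed. My first top-view estimate of the rack was about 4–8 mm short in x because of parallax from its guides. I corrected it with the wrist camera before inserting the card.

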